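Lay out the sowing station

TASK

Lay out the sowing station: stand the large tan pot in the middle of the blue tray and put the cork lid on top of it, properly seated. Stand the small tan pot on the bench to the left of the tray (left as seen from the robot), level with the middle of the tray's left edge and with a gap of about 4 cm between tray and pot rim, and stand the green seed tin on the bench in front of the white lamp (on the robot's side), level with the middle of its front edge and also about 4 cm clear of it. All stand upright, and the trowel and the amber jar stay where they are.

Things in the scene. Friction and masses are not known exactly. Their poses are not given: they have to be found in the camera images.
- tray: Blue silicone pot tray, fixed to the bench, 120 x 120 mm square, 8 mm high, walls 4 mm thick, floor top about 4 to 5 mm above the bench; a thin darker ring 80 mm wide marks its middle. Origin: centre of its underside. Its x axis points away from the robot, its y axis to the robot's left, its yaw is at most 0.2 rad off square.
- lamp: Flat press-button lamp: white square housing 90 x 90 mm, 30 mm high, with a pale round lens and a red button on top (36 mm to its top), fixed to the bench by a small dark clamp foot that sticks out 30 mm at the back (away from the robot). Origin: centre of the housing's underside. x axis points to the back (clamp side), y to the robot's left; yaw at most 0.2 rad.
- pot_large: Large tan terracotta pot, loose, empty, open at the top, 80 mm high, 0.17 to 0.33 kg. Straight collar 66 mm in diameter over the top 26 mm, below it a taper to 44 mm at the foot; mouth 52 mm in inner diameter. Origin: centre of its underside, z up.
- pot_small: Small tan terracotta pot, loose, empty, open at the top, 58 mm high, about 0.11 kg. Straight collar 48 mm in diameter over the top 20 mm, below it a taper to 32 mm at the foot. Origin: centre of its underside, z up.
- tin: Green seed tin, green cap with a bright steel band around it, loose, plain upright cylinder 54 mm in diameter and 75 mm high, about 0.15 kg. Origin: centre of its underside, z up.
- lid: Cork lid for the large pot, loose, 0.06 kg: disc 72 mm in diameter, 8 mm thick; under it a plug 40 mm in diameter, 5 mm deep, that goes into the pot's mouth; on top a dark wooden knob 22 mm in diameter, 28 mm high. Total height 41 mm; starts upright on its plug. Origin: centre of the plug's underside, 75 mm above the pot's underside when seated; z up.
- trowel: Stainless trowel with a wooden handle, loose, 258 mm long, lying on the bench at the left end of the work: leave it alone. Origin near its middle, on the bench; x axis towards the blade.
- jar: Amber glass jar with a black cap, loose, 68 mm in diameter, 101 mm high, standing on the bench beyond the work: leave it alone. Origin: centre of its underside.
- sieve: Aluminium soil sieve frame on four legs, fixed, 200 x 200 mm and 100 mm high, with a lever with a red ball on its far right side (ball top 161 mm high): on the robot's right, not used here. Origin: centre of its footprint.
Mind the look-alikes: they are no part of the job. Several things look just like the tin: the one meant starts nearest to the robot's base. Leave any pink or yellow look-alike of the pot_small alone.

How it is judged:
At the end, for the whole second after the job is handed in: Large pot within 12 mm of the tray's middle (each tray axis); lid seated on it, within 8 mm; small pot's axis 124 mm left of the tray's centre, tin's axis 112 mm in front of the lamp's centre, each on the bench and within 15 mm (along each axis); all upright, released and at rest (x of pot_large in the frame of tray between -0.012 and 0.012 m and y of pot_large in the frame of tray between -0.012 and 0.012 m and z of pot_large in the frame of tray between 0.001 and 0.008 m and angle between each of pot_large, lid, pot_small, tin's own z axis and vertical below 0.1 rad and linear speed of each of pot_large, lid, pot_small, tin below 0.02 m/s and angular speed of each of pot_large, lid, pot_small, tin below 0.2 rad/s and horizontal distance between lid and pot_large below 0.008 m and z of lid in the frame of pot_large between 0.07 and 0.079 m and x of pot_small in the frame of tray between -0.015 and 0.015 m and y of pot_small in the frame of tray between 0.109 and 0.139 m and height (world z) of each of pot_small, tin below 0.005 m and x of tin in the frame of lamp between -0.127 and -0.097 m and y of tin in the frame of lamp between -0.015 and 0.015 m); the robot touches nothing.
It fails at once if the trowel is displaced by more than 20 mm (distance of trowel from where it was at the start of the episode above 0.02 m).
It fails at once if the jar is displaced by more than 20 mm (distance of jar from where it was at the start of the episode above 0.02 m).
It also fails if it takes over 102 s, if anything falls off the work surface, if the arm or the gripper's body presses on something with over 40 N, if the wrist force passes 120 N, or if a joint passes its speed limit or range.

ROBOT

A 7-joint arm with a two-finger parallel gripper is mounted at the origin on the work surface. World frame = base frame: x ahead of the robot, y to its left, z up, the work surface at z = 0. Lengths are in m, angles in rad, forces in N, time in s.
With the tool pointing down it reaches from about 0.425 to 0.8 m from the base axis. Payload 8.3 kg.
Tool frame: the origin (TCP) lies midway between the tips of the shut fingers; the grasp point (between the pads) lies ctrl.grasp_offset behind it (ctrl.grasp_offset is the distance from the TCP to the grasp point, in m); z points along the fingers, y is the line along which they close (so a half turn about z gives the same grasp; the last joint's range is limited). The gripper opens to 85 mm and grips with 20 to 120 N. Pads are 22 mm wide; open, the fingers measure 114 mm over their backs; the gripper's body (76 mm by 85 mm) begins 54 mm behind the grasp point. The pads swing forward as they close: fully open they stand 13 mm farther back than shut.
Start: joints at [-1.401, 0.383, 0.016, 1.37, -0.006, 1.388, -0.046], TCP at [0.144, 0.608, 0.231] pointing down, gripper open.
Joint ranges: [-2.95, 2.95], [-0.25, 2.06], [-1.52, 1.56], [0.18, 2.33], [-1.44, 4.58], [0.02, 2.06], [-3.01, 3.01]. Speed limits (rad/s): [2.39, 2.39, 3.01, 3.01, 3.14, 3.14, 3.14].

INTERFACE

Orientations are given as a rotation vector (axis times angle).
In Python, from workcell import ctrl gives the robot as it stands.
- The arm moves only by the tool move_arm, never from a script. Its argument "targets" is a list of rows, each a list of 7 numbers: the shift along the tool's x, y, z in units of 40 mm (1.0 is 40 mm), then the turn, a rotation vector about the tool's x, y, z in units of 5 degrees (1.0 is 5 degrees), then the opening, from 0 (shut) to 1 (fully open). In form: [[tx, ty, tz, rx, ry, rz, fingers], ...]. A call has 1 to 12 rows; each row shifts and turns the commanded pose from where the row before left it, along the tool's axes as they then stand; what a row does not reach is not made up. A row lasts 1/8 s, in which the tool goes at most 62.5 mm and 10.7 degrees, less where a joint would pass 70% of its speed; a pose out of reach is approached as far as the arm can. A call is refused whole if a number of a shift passes 1 or a number of a turn 1, either way. A call with a gripper value outside its range is refused whole. The fingers move at their own pace and stop on an object; "force" is the grip in N (left out, the last holds). Time passes only in rows, so rows that do not move let the fingers close. It gives the time, the measured TCP pose, the force, the opening and the grip force at its end, in the units of the state.
- ctrl.read_state(): the state, without advancing time (a new reading comes with each control period).
- ctrl.grab_frame(name): name is "scene" or "top" or "wrist"; returns the picture (400x640x3 uint8, red, green, blue); there is no depth.
- ctrl.camera_params(name): a dict with "mtx" (3x3 intrinsics, pixels), "distortion" ([k1, k2, p1, p2, k3] as OpenCV has them; the pictures are not rectified), "world_from_camera" (4x4, takes a point from camera to world coordinates); the wrist camera has in their place "T_tool_cam" (4x4, takes a point from camera to tool coordinates, whose origin is the TCP and whose axes are the flange's). Camera axes: x right, y up, looking along -z (the intrinsics and any distortion apply to the point x, -y, -z); pixel columns grow to the right and rows downward; lengths in m; the calibration is good to about 2 mm. A picture is of the moment at which its call begins: read the wrist's pose just before it. camera_params takes no time and is no camera call.
- ctrl.hand_in(): hands the job in; it is judged then, once.
Trained networks look in the newest picture that a camera, given by its name, has taken for a name from the list of things; names that differ only in an ending like _2 or _b are one class to them, and where a whole thing is asked for, a point or a joint stands for the part that bears it (a point fixed in the world has none). Each returns a list of dicts, best first, with "confidence" (0 to 1); they miss things now and then, are a little off and sometimes report something else, mostly with a low value. They report only what shows in the picture. A call takes as long as a camera call. They do not tell look-alikes from the thing itself.
- ctrl.search_frame(camera, target): "point" ([x, y, z] in m, in world coordinates, good to about 4 mm: the middle of the surface that is visible of it).
- ctrl.masks_of(camera, target): "region" (400x640 bool, what is visible of it).
The state is a dict: "clock": time; "qpos": joint angles; "joint_vel": joint speeds; "joint_efforts": joint torques, N m; "ee_pos": TCP position; "ee_rot": TCP orientation; "wrist_force": force on the tool from outside, world axes, zero at the start; "ft_torque": the same for the moment, N m; "gripper_width": finger opening in m; "grip_force": force on a finger pad.
Only numpy, scipy, OpenCV 4.12 (cv2) and the standard library are available. Lean on these libraries where they do the work, as an engineer would, in place of code of your own. Each camera call takes 0.05 s, during which the arm holds its last target. There are 200 camera calls.

## Working session

There is one attempt and no reset: what is moved stays moved. The work goes in short steps, Python scripts to look and compute and a tool call to move; the robot and the scene stay as the last step left them, time stands still between calls to the robot, and variables do not carry over. Pictures are saved under pics/ and viewed, at most 14 in all, crops included, and the job is handed in when it is done.

Besides the shell and the picture viewer there is one more tool, called after ">>>" in YAML: its name, and indented under it one key for each argument. move_arm: Moves the arm, as the interface text tells. Its arguments: {"type":"object","properties":{"targets":{"type":"array","items":{"type":"array","items":{"type":"number"}}},"force":{"type":"number"}},"required":["targets"]}

```bash
mkdir -p pics; cat > h.py <<'E'
import numpy as np, cv2
from workcell import ctrl
from scipy.spatial.transform import Rotation as R
def snap(n,f):
    im=ctrl.grab_frame(n); cv2.imwrite('pics/'+f,im[:,:,::-1]); return im
def pose():
    s=ctrl.read_state(); return np.array(s['ee_pos']),R.from_rotvec(s['ee_rot']),s
def cam(n):
    p=ctrl.camera_params(n); K=np.array(p['mtx']);d=np.array(p['distortion'])
    if 'world_from_camera' in p: T=np.array(p['world_from_camera'])
    else:
        e,r,_=pose(); W=np.eye(4);W[:3,:3]=r.as_matrix();W[:3,3]=e; T=W@np.array(p['T_tool_cam'])
    return K,d,T
def pix2w(n,uv,z):
    K,d,T=cam(n); q=cv2.undistortPoints(np.array(uv,float).reshape(-1,1,2),K,d).reshape(-1,2)
    r=np.c_[q[:,0],-q[:,1],-np.ones(len(q))]@T[:3,:3].T; o=T[:3,3]
    return o+r*((z-o[2])/r[:,2])[:,None]
def w2pix(n,P):
    K,d,T=cam(n); c=(np.array(P,float).reshape(-1,3)-T[:3,3])@T[:3,:3]
    return cv2.projectPoints(c*[1,-1,-1],np.zeros(3),np.zeros(3),K,d)[0].reshape(-1,2)
E
python3 - <<'E'
from h import *
np.set_printoptions(precision=3,suppress=True)
print(ctrl.grasp_offset, pose()[1].as_matrix(), pose()[2])
for n in('scene','top'):
    snap(n,n+'0.png'); print(cam(n)[2])
    for t in 'tray lamp pot_large pot_small tin lid trowel jar sieve'.split():
        print(n,t,[(np.round(x['point'],3).tolist(),round(x['confidence'],2)) for x in ctrl.search_frame(n,t)])
E
```

```text
0.0187 [[-0.973  0.231 -0.   ]
 [ 0.231  0.973 -0.002]
 [-0.    -0.002 -1.   ]] {'clock': 0.0, 'qpos': array([-1.401,  0.384,  0.016,  1.371, -0.006,  1.388, -0.046]), 'joint_vel': array([-0.001,  0.   ,  0.001,  0.   ,  0.   ,  0.003, -0.001]), 'joint_efforts': array([  0.001, -62.759,   0.844, -37.181,   0.016,   0.014,  -0.   ]), 'ee_pos': array([0.144, 0.608, 0.23 ]), 'ee_rot': array([-0.365, -3.12 ,  0.003]), 'wrist_force': array([ 0.794, -0.136,  0.335]), 'ft_torque': array([ 0.046, -0.033, -0.014]), 'grip_force': 0.0, 'gripper_width': 0.08586615432391499}
[[-0.876 -0.349  0.333  0.973]
 [ 0.482 -0.644  0.594  0.683]
 [ 0.008  0.681  0.732  0.91 ]
 [ 0.     0.     0.     1.   ]]
scene tray []
scene lamp [([0.575, 0.214, 0.028], 0.59)]
scene pot_large [([0.694, 0.068, 0.063], 0.62), ([0.569, -0.215, 0.005], 0.54), ([0.478, -0.348, 0.012], 0.26)]
scene pot_small [([0.552, 0.03, 0.05], 0.57), ([0.367, 0.006, 0.044], 0.53), ([0.466, 0.025, 0.042], 0.51)]
scene tin [([0.608, 0.463, 0.075], 0.79), ([0.453, 0.386, 0.068], 0.76), ([0.538, 0.396, 0.073], 0.74)]
scene lid [([0.479, -0.34
[... 154 characters left out ...]
06  0.998 -0.07   0.481]
 [-1.    -0.005  0.015 -0.021]
 [ 0.015  0.07   0.997  1.47 ]
 [ 0.     0.     0.     1.   ]]
top tray [([0.57, -0.22, 0.007], 0.97), ([0.758, -0.144, 0.1], 0.39)]
top lamp [([0.575, 0.2, 0.03], 0.56)]
top pot_large [([0.698, 0.06, 0.06], 0.52)]
top pot_small [([0.364, -0.001, 0.053], 0.52), ([0.543, -0.618, 0.067], 0.43), ([0.466, 0.021, 0.053], 0.42)]
top tin [([0.573, -0.22, 0.006], 0.73), ([0.44, 0.369, 0.07], 0.7), ([0.531, 0.377, 0.076], 0.56)]
top lid [([0.472, -0.353, 0.012], 0.82)]
top trowel [([0.6, 0.551, 0.0], 0.69)]
top jar [([0.76, -0.146, 0.1], 0.68), ([0.698, 0.059, 0.06], 0.36)]
top sieve [([0.542, -0.617, 0.066], 0.6), ([0.574, 0.197, 0.027], 0.46)]
```

View pics/top0.png

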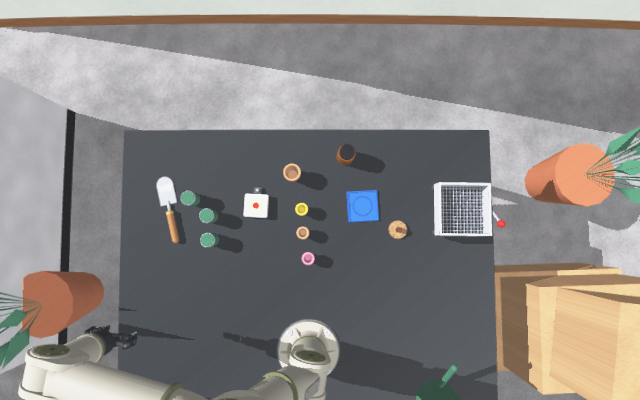

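View pics/scene0.png

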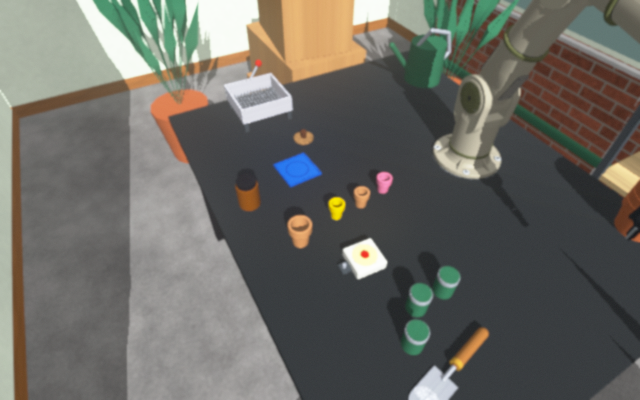

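The top view shows three green tins at (188,198), (207,215) and (208,240). The tin nearest the base (base at about (308,345)) is (208,240). The small pots are pink (308,258), tan (302,232) and yellow (301,209). The large pot is at (292,172), lid (398,229), tray (362,206), lamp (256,205), jar (346,154) and trowel (168,208). I choose tin (208,240) and the tan pot at (302,232), and will check both in one crop.

```bash
python3 - <<'E'
from h import *
np.set_printoptions(precision=4,suppress=True)
im=cv2.imread('pics/top0.png'); cv2.imwrite('pics/crop0.png',cv2.resize(im[135:275,150:350],None,fx=4,fy=4,interpolation=cv2.INTER_CUBIC))
b=im[:,:,0].astype(int);g=im[:,:,1].astype(int);r=im[:,:,2].astype(int)
def comp(m,z,box):
    k=np.zeros_like(m);k[box[1]:box[3],box[0]:box[2]]=1
    ys,xs=np.where(m&k); w=pix2w('top',np.c_[xs,ys],z)[:,:2].astype(np.float32)
    return w.mean(0),cv2.minAreaRect(w*1000)
T=np.ones_like(b,bool)
print('tray',comp((b-r>80),.008,(330,180,400,230)))
print('lamp',comp((b>170)&(g>170),.03,(240,190,275,222)))
tan=(r-b>50)
print('large',comp(tan,.08,(280,160,305,185)))
print('small',comp(tan,.058,(294,224,313,240)))
print('tin',comp((g-r>20),.075,(198,231,220,250)))
print('lid',comp(tan,.013,(385,215,410,242)))
print(ctrl.camera_params('wrist'))
E
```

```text
tray (array([ 0.5667, -0.2184], dtype=float32), ((566.7789916992188, -218.68191528320312), (123.53491973876953, 124.59696960449219), 2.71392560005188))
lamp (array([0.5697, 0.2028], dtype=float32), ((576.4187622070312, 202.46560668945312), (93.08869171142578, 105.8427505493164), 86.64533233642578))
large (array([0.6925, 0.0587], dtype=float32), ((693.8448486328125, 58.713951110839844), (64.63052368164062, 65.22846984863281), 89.86567687988281))
small (array([0.4628, 0.0193], dtype=float32), ((464.0494689941406, 20.119007110595703), (45.8211669921875, 45.72482681274414), 89.75386047363281))
tin (array([0.4383, 0.371 ], dtype=float32), ((437.918701171875, 369.9613952636719), (68.0546875, 48.774322509765625), 89.76376342773438))
lid (array([ 0.4723, -0.3561], dtype=float32), ((470.9691162109375, -356.8945617675781), (67.85737609863281, 67.41744232177734), 88.94522857666016))
{'mtx': array([[325.894 ,   0.    , 325.3257],
       [  0.    , 325.894 , 202.1191],
       [  0.    ,   0.    ,   1.    ]]), 'distortion': array([-0.0313,  0.    ,  0.    ,  0.    ,  0.    ]), 'T_tool_cam': array([[-0.0004,  0.9567,  0.291 ,  0.0742],
       [ 1.    ,  0.0004,  0.0002,  0.0004],
       [ 0.0001,  0.291 , -0.9567, -0.1421],
       [ 0.    ,  0.    ,  0.    ,  1.    ]])}
```

View pics/crop0.png

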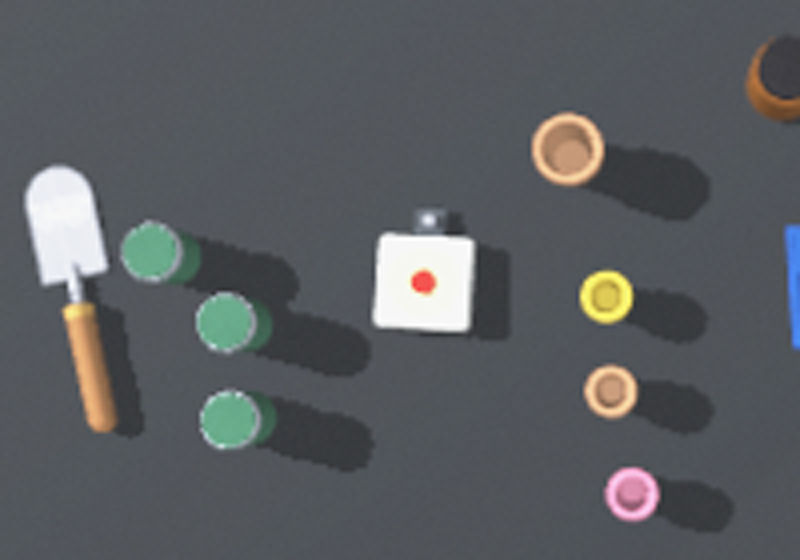

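>>> move_arm:
  targets:
    - [-1,-1,0,0,0,-1,1]
    - [-1,-1,0,0,0,-1,1]
    - [-1,-1,0,0,0,-0.67,1]
    - [-1,-0.5,0,0,0,0,1]
    - [-1,-0.5,0,0,0,0,1]

```text
clock: 1.62
ee_pos: [0.3265, 0.4314, 0.2318]
ee_rot: [-0.0, 3.141, 0.001]
wrist_force: [0.3, 0.4, -0.5]
gripper_width: 0.0853
grip_force: 0.0
```

The crop shows the chosen green tin at (232,418), lowest of its three and so nearest the base, and the tan small pot at (610,390) between the yellow and pink ones. Both choices hold.

>>> move_arm:
  targets:
    - [-1,-0.65,0,0,0,0,1]
    - [-1,-0.65,0,0,0,0,1]
    - [0,0,0,0,0,0,1]

```text
clock: 2.0
ee_pos: [0.4092, 0.3767, 0.2314]
ee_rot: [0.012, 3.14, -0.002]
wrist_force: [-1.0, 0.3, 0.1]
gripper_width: 0.0852
grip_force: 0.0
```

```bash
cat >> h.py <<'E'
def rim(n,target,z,rad,guess,f=None):
    """fit horizontal circle (radius rad, height z) centre near guess using outline of edges: maximise gradient on projected circle"""
    from scipy.optimize import minimize
    im=ctrl.grab_frame(n)
    if f: cv2.imwrite('pics/'+f,im[:,:,::-1])
    g=cv2.GaussianBlur(im,(0,0),1.2).astype(np.float32)
    G=np.sqrt(sum(cv2.Sobel(g[:,:,c],cv2.CV_32F,1,0)**2+cv2.Sobel(g[:,:,c],cv2.CV_32F,0,1)**2 for c in range(3)))
    G=np.minimum(G,np.percentile(G,98))
    a=np.linspace(0,2*np.pi,120,endpoint=False); C=np.c_[np.cos(a),np.sin(a),0*a]*rad
    K,d,T=cam(n)
    def sc(p):
        c=(C+[p[0],p[1],z]-T[:3,3])@T[:3,:3]
        uv=cv2.projectPoints(c*[1,-1,-1],np.zeros(3),np.zeros(3),K,d)[0].reshape(-1,1,2).astype(np.float32)
        return cv2.remap(G,uv,None,cv2.INTER_LINEAR).mean()
    best=max(((sc((guess[0]+i,guess[1]+j)),guess[0]+i,guess[1]+j) for i in np.arange(-.02,.0201,.001) for j in np.arange(-.02,.0201,.001)))
    return best, G.mean()
E
python3 - <<'E'
from h import *
np.set_printoptions(precision=4,suppress=True)
print(pose()[0]); print(rim('wrist','tin',.075,.027,(.439,.376),'w1.png'))
im=cv2.imread('pics/w1.png')
e=rim('wrist','tin',.075,.027,(.439,.376))[0]
print(w2pix('wrist',[[e[1],e[2],.075],[e[1],e[2],0]]))
E
```

```text
[0.4092 0.3767 0.2314]
((np.float32(291.6353), np.float64(0.432), np.float64(0.382)), np.float32(20.941))
[[325.768  213.1401]
 [325.6836 192.736 ]]
```

View pics/w1.png

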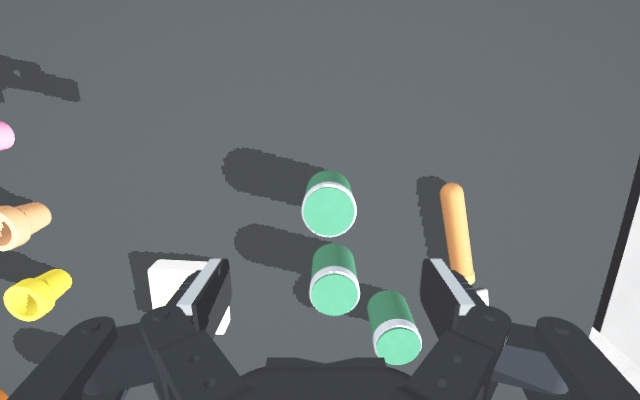

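The wrist view shows the chosen tin's cap centred at about (329,210), with the two look-alike tins below it at (334,294) and (398,340). I'll cross-check with fits in both cameras.

```bash
python3 - <<'E'
from h import *
np.set_printoptions(precision=4,suppress=True)
p,r,s=pose();print(p,s['joint_vel'],s['clock'],r.as_matrix()[:,2])
print(pix2w('wrist',[[329.5,209.5]],.075))
for rr in(.025,.027): print(rim('wrist','tin',.075,rr,(.434,.38)),rim('top','tin',.075,rr,(.438,.378)))
print('large',rim('top','',.08,.033,(.693,.0587)),'small',rim('top','',.058,.024,(.463,.0195)),'lid',rim('top','',.013,.036,(.471,-.357)))
print(w2pix('top',[[.43,.382,.075]]))
E
```

```text
[0.4053 0.3803 0.2313] [-0.0257 -0.0022 -0.0286  0.0043 -0.0027  0.0013 -0.0027] 2.1 [-0.0004  0.0002 -1.    ]
[[0.4293 0.3846 0.075 ]]
((np.float32(230.67854), np.float64(0.435), np.float64(0.379)), np.float32(20.270376)) ((np.float32(200.1379), np.float64(0.436), np.float64(0.38)), np.float32(43.377743))
((np.float32(277.39008), np.float64(0.434), np.float64(0.38)), np.float32(19.98068)) ((np.float32(241.16386), np.float64(0.437), np.float64(0.378)), np.float32(43.3884))
large ((np.float32(351.29413), np.float64(0.693), np.float64(0.058700000000000016)), np.float32(43.394592)) small ((np.float32(356.19305), np.float64(0.463), np.float64(0.019500000000000017)), np.float32(43.387634)) lid ((np.float32(351.75677), np.float64(0.472), np.float64(-0.356)), np.float32(43.384445))
[[205.7865 241.6178]]
```

>>> move_arm:
  targets:
    - [-0.75,0,0,0,0,0,1]
    - [0,0,1,0,0,0,1]
    - [0,0,1,0,0,0,1]
    - [0,0,1,0,0,0,1]
    - [0,0,1,0,0,0,1]
    - [0,0,0.5,0,0,0,1]
    - [0,0,0.5,0,0,0,1]
    - [0,0,0,0,0,0,1]
    - [0,0,0,0,0,0,1]
  force: 30

```text
clock: 3.58
ee_pos: [0.4355, 0.3809, 0.0321]
ee_rot: [-0.001, 3.141, 0.001]
wrist_force: [-0.5, -0.0, 0.4]
gripper_width: 0.0854
grip_force: 0.0
```

>>> move_arm:
  targets:
    - [0,0,0,0,0,0,0.4]
    - [0,0,0,0,0,0,0.4]
    - [0,0,0,0,0,0,0.4]
    - [0,0,0,0,0,0,0.4]
    - [0,0,0,0,0,0,0.4]
    - [0,0,0,0,0,0,0.4]
  force: 30

```text
clock: 4.32
ee_pos: [0.4357, 0.3807, 0.0322]
ee_rot: [-0.0, 3.141, 0.001]
wrist_force: [-0.5, -1.6, 5.2]
gripper_width: 0.0536
grip_force: 31.4
```

```bash
python3 - <<'E'
from h import *
np.set_printoptions(precision=4,suppress=True)
im=ctrl.grab_frame('top').astype(int)
def sq(m,box,z,name):
    k=np.zeros(m.shape,bool);k[box[1]:box[3],box[0]:box[2]]=1
    ys,xs=np.where(m&k); w=(pix2w('top',np.c_[xs,ys],z)[:,:2]*1000).astype(np.float32)
    # area-based: centroid and yaw by minAreaRect over eroded outliers
    rc=cv2.minAreaRect(w); print(name,w.mean(0),rc)
r,g,b=im[...,0],im[...,1],im[...,2]
sq((b-r>80),(330,180,400,230),.008,'tray')
m=(r>190)
for y in range(185,225,1): print(''.join('%4d'%v for v in r[y,240:274:1])) if y in(191,193,195,205,215,216,217,218) else 0
m=((r>180)); ; 
E
python3 - <<'E'
from h import *
from scipy.optimize import minimize
im=ctrl.grab_frame('top').astype(np.float32)
K,d,T=cam('top')
# square fit: blurred edge strength along projected square
def fit(ch,c0,half,z):
    g=cv2.GaussianBlur(ch,(0,0),1.0); G=np.hypot(cv2.Sobel(g,cv2.CV_32F,1,0),cv2.Sobel(g,cv2.CV_32F,0,1)); G=np.minimum(G,np.percentile(G,99.5))
    t=np.linspace(-.85,.85,40); o=np.ones(40); S=np.r_[np.c_[t,o],np.c_[t,-o],np.c_[o,t],np.c_[-o,t]]*half
    def sc(p):
        c,s=np.cos(p[2]),np.sin(p[2]); P=np.c_[S@np.array([[c,s],[-s,c]])+p[:2],np.full(160,z)]
        uv=cv2.projectPoints(((P-T[:3,3])@T[:3,:3])*[1,-1,-1],np.zeros(3),np.zeros(3),K,d)[0].astype(np.float32)
        return -cv2.remap(G,uv,None,cv2.INTER_LINEAR).mean()
    return min((minimize(sc,[c0[0],c0[1],y],method='Nelder-Mead',options=dict(initial_simplex=[[c0[0]+.004,c0[1],y],[c0[0]-.004,c0[1]+.003,y],[c0[0],c0[1]-.004,y],[c0[0],c0[1],y+.05]])) for y in np.arange(-.2,.21,.05)),key=lambda r:r.fun)
for n,a in dict(tray=(im[...,2]-im[...,0],(.567,-.2185),.06,.008),lamp=(im[...,0]+im[...,1]+im[...,2],(.572,.2025),.045,.03)).items():
    f=fit(*a);print(n,f.x.round(4),f.fun)
E
```

```text
tray [ 0.5668 -0.2182  0.0576] -213.8142547607422
lamp [ 0.5681  0.2025 -0.0053] -928.3212890625  File "<stdin>", line 13
    m=((r>180)); ; 
                 ^
SyntaxError: invalid syntax
```

>>> move_arm:
  targets:
    - [0,0,-0.5,0,0,0,0.4]
    - [0,0,-0.5,0,0,0,0.4]
    - [-0.1,-0.6,0,0,0,0,0.4]
    - [-0.1,-0.9,0,0,0,0,0.4]
    - [-0.1,-0.9,0,0,0,0,0.4]
    - [-0.1,-0.9,0,0,0,0,0.4]
    - [-0.13,-0.6,0,0,0,0,0.4]
    - [0,-0.43,0,0,0,0,0.4]
    - [0,0,0,0,0,0,0.4]
    - [0,0,0,0,0,0,0.4]

```text
clock: 5.62
ee_pos: [0.4561, 0.2083, 0.0712]
ee_rot: [0.002, -3.141, -0.001]
wrist_force: [-0.2, 0.1, -2.1]
gripper_width: 0.0534
grip_force: 32.2
```

```bash
python3 - <<'E'
from h import *
np.set_printoptions(precision=4,suppress=True)
print(pose()[0],pose()[2]['gripper_width'],pose()[2]['wrist_force'])
im=snap('scene','s1.png'); cv2.imwrite('pics/s1c.png',cv2.resize(im[200:330,290:490,::-1],None,fx=4,fy=4,interpolation=cv2.INTER_CUBIC))
E
```

```text
[0.4561 0.2083 0.0712] 0.053423473800479106 [-0.1684  0.0501 -2.0806]
```

View pics/s1c.png

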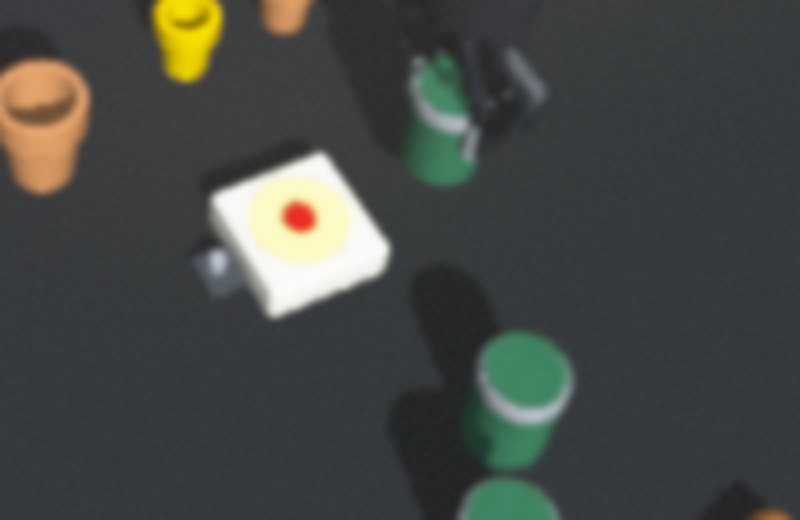

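The scene crop shows the lamp's top corners at about (213,198), (322,153), (389,246) and (270,302), with the held tin at (440,120) clear of it.

```bash
python3 - <<'E'
from h import *
np.set_printoptions(precision=4,suppress=True)
w=pix2w('scene',[[290+u/4,200+v/4] for u,v in[(213,198),(322,153),(389,246),(270,302)]],.03)[:,:2]
print(w,w.mean(0),cv2.minAreaRect((w*1000).astype(np.float32)))
print(pix2w('scene',[[290+298/4,200+216/4]],.036))
im=ctrl.grab_frame('top').astype(int)
m=(im.min(2)>150); k=np.zeros_like(m);k[188:222,235:280]=1
m=cv2.morphologyEx((m&k).astype(np.uint8),cv2.MORPH_CLOSE,np.ones((5,5)));m=cv2.morphologyEx(m,cv2.MORPH_OPEN,np.ones((11,11)))
ys,xs=np.where(m);w=(pix2w('top',np.c_[xs,ys],.03)[:,:2]*1000).astype(np.float32);print(w.mean(0),cv2.minAreaRect(w))
E
```

```text
[[0.6124 0.1618]
 [0.525  0.1653]
 [0.5288 0.2521]
 [0.6223 0.2506]] [0.5722 0.2074] ((573.6856079101562, 207.95355224609375), (89.1926498413086, 93.81517791748047), 87.70752716064453)
[[0.572  0.2056 0.036 ]]
[568.9469 201.9744] ((568.1197509765625, 202.47010803222656), (90.61817932128906, 90.1021728515625), 89.71601104736328)
```

>>> move_arm:
  targets:
    - [-0.04,0,0.5,0,0,0,0.4]
    - [0,0,0.3,0,0,0,0.4]
    - [0,0,0.17,0,0,0,0.4]
    - [0,0,0,0,0,0,0.4]
    - [0,0,0,0,0,0,0.4]
    - [0,0,0,0,0,0,1]
    - [0,0,0,0,0,0,1]
    - [0,0,0,0,0,0,1]
    - [0,0,0,0,0,0,1]

```text
clock: 6.85
ee_pos: [0.4581, 0.2072, 0.0326]
ee_rot: [-0.0, 3.142, 0.0]
wrist_force: [-0.2, -0.4, -0.1]
gripper_width: 0.0853
grip_force: 0.0
```

>>> move_arm:
  targets:
    - [0,0,-0.8,0,0,0,1]
    - [0,0,-1,0,0,0,1]
    - [0,-0.5,-0.7,0,0,0,1]
    - [-0.12,-1,0,0,0,0,1]
    - [0,-1,0,0,0,0,1]
    - [0,-1,0,0,0,0,1]
    - [0,-0.8,0,0,0,0,1]
    - [0,-0.4,0,0,0,0,1]
    - [0,0,0,0,0,0,1]
    - [0,0,0,0,0,0,1]

```text
clock: 8.1
ee_pos: [0.463, 0.0207, 0.1324]
ee_rot: [0.003, -3.141, -0.001]
wrist_force: [-0.5, -0.4, -0.1]
gripper_width: 0.0856
grip_force: 0.0
```

```bash
python3 - <<'E'
from h import *
print(pose()[0]); print(rim('wrist','',.058,.024,(.463,.0195),'w2.png'))
for g in[(.458,.2085)]: print(rim('top','',.075,.027,g))
E
```

```text
[0.46298876 0.02074258 0.13242438]
((np.float32(298.9522), np.float64(0.461), np.float64(0.019500000000000017)), np.float32(24.510965))
((np.float32(251.52853), np.float64(0.46), np.float64(0.20750000000000002)), np.float32(40.501003))
```

View pics/w2.png

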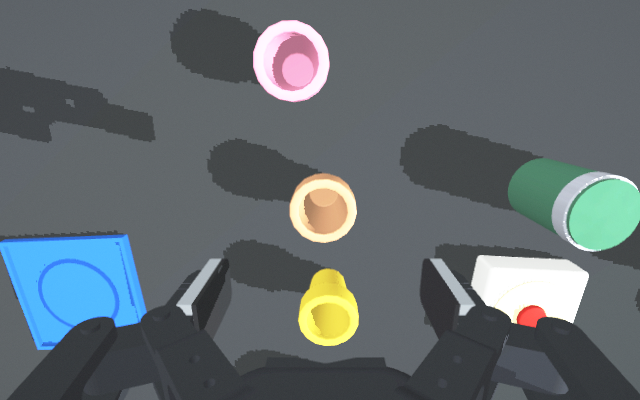

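The wrist view shows the tan pot at (323,208) between the yellow (328,315) and pink (291,62) pots. The placed tin stands upright at (598,212) in front of the lamp.

>>> move_arm:
  targets:
    - [0,-0.02,0.9,0,0,0,1]
    - [0,0,0.9,0,0,0,1]
    - [0,0,0.5,0,0,0,1]
    - [0,0,0.33,0,0,0,1]
    - [0,0,0,0,0,0,1]
    - [0,0,0,0,0,0,0.3]
    - [0,0,0,0,0,0,0.3]
    - [0,0,0,0,0,0,0.3]
    - [0,0,0,0,0,0,0.3]
    - [0,0,0,0,0,0,0.3]
    - [0,0,0,0,0,0,0.3]
    - [0,0,0,0,0,0,0.3]
  force: 25

```text
clock: 9.7
ee_pos: [0.4637, 0.0186, 0.0282]
ee_rot: [-0.0, 3.14, 0.001]
wrist_force: [-0.6, 1.1, 6.5]
gripper_width: 0.047
grip_force: 25.2
```

```bash
python3 - <<'E'
from h import *
np.set_printoptions(precision=4,suppress=True)
im=ctrl.grab_frame('scene').astype(int); m=((im[...,2]-im[...,0])>80).astype(np.uint8)
n,l,st,c=cv2.connectedComponentsWithStats(m); i=1+st[1:,4].argmax(); ys,xs=np.where(l==i)
h=cv2.convexHull(np.c_[xs,ys].astype(np.float32)); 
w=(pix2w('scene',h.reshape(-1,2),.007)[:,:2]*1000).astype(np.float32); print(st[i],cv2.minAreaRect(w))
im=cv2.imread('pics/top0.png').astype(int); m=((im[...,0]-im[...,2])>80).astype(np.uint8);m[:180]=0;m[230:]=0
ys,xs=np.where(m); w=pix2w('top',np.c_[xs,ys],.008)[:,:2]; print(w.mean(0)); 
E
```

```text
[274 153  48  34 973] ((568.7396850585938, -214.80987548828125), (125.79007720947266, 132.0806427001953), 2.879532814025879)
[ 0.5667 -0.2184]
```

>>> move_arm:
  targets:
    - [0,0,-0.5,0,0,0,0.3]
    - [0,0,-1,0,0,0,0.3]
    - [0,-0.8,-0.3,0,0,0,0.3]
    - [-0.2,-1,0,0,0,0,0.3]
    - [-0.8,-0.6,0,0,0,0,0.3]
    - [-0.8,-0.3,0,0,0,0,0.3]
    - [-0.45,-0.1,0,0,0,0,0.3]
    - [-0.22,0,0,0,0,0,0.3]
    - [0,0,0,0,0,0,0.3]
    - [0,0,0,0,0,0,0.3]

```text
clock: 11.0
ee_pos: [0.561, -0.0932, 0.0992]
ee_rot: [0.001, -3.141, -0.0]
wrist_force: [0.5, 0.5, -1.3]
gripper_width: 0.047
grip_force: 26.2
```

```bash
python3 - <<'E'
from h import *
np.set_printoptions(precision=4,suppress=True)
print(pose()[0],pose()[2]['gripper_width']); snap('wrist','w3.png')
E
```

```text
[ 0.561  -0.0932  0.0992] 0.047028763776670215
```

View pics/w3.png

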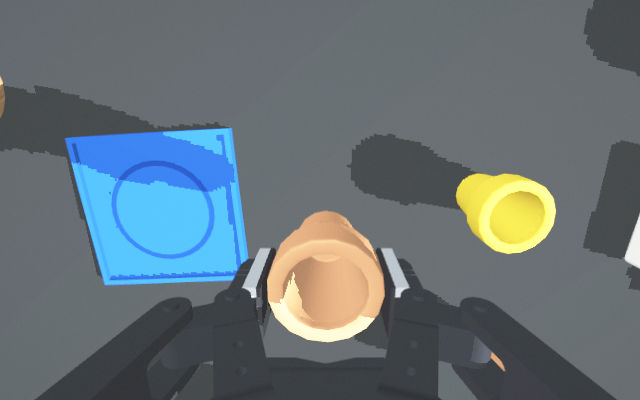

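The pot is held straight at (326,285). The tray's corners are at about (66,138), (232,128), (249,276) and (106,285), with the ring centred near (163,209).

```bash
python3 - <<'E'
from h import *
np.set_printoptions(precision=4,suppress=True)
w=pix2w('wrist',[(66,138),(232,128),(249,276),(106,285)],.008)[:,:2]
print(w,w.mean(0),cv2.minAreaRect((w*1000).astype(np.float32)),pix2w('wrist',[(163,209)],.005))
E
```

```text
[[ 0.5095 -0.28  ]
 [ 0.5034 -0.1585]
 [ 0.6202 -0.1545]
 [ 0.6294 -0.2741]] [ 0.5656 -0.2168] ((566.4195556640625, -216.3399658203125), (120.05097961425781, 121.79692840576172), 2.885484218597412) [[ 0.5643 -0.2178  0.005 ]]
```

>>> move_arm:
  targets:
    - [0,0,0.7,0,0,0,0.3]
    - [0,0,0.6,0,0,0,0.3]
    - [0,0,0.3,0,0,0,0.3]
    - [0,0,0.17,0,0,0,0.3]
    - [0,0,0,0,0,0,0.3]
    - [0,0,0,0,0,0,0.3]
    - [0,0,0,0,0,0,1]
    - [0,0,0,0,0,0,1]
    - [0,0,0,0,0,0,1]
    - [0,0,0,0,0,0,1]

```text
clock: 12.3
ee_pos: [0.5618, -0.0936, 0.0285]
ee_rot: [-0.0, 3.142, -0.0]
wrist_force: [-0.5, 0.9, 0.1]
gripper_width: 0.0855
grip_force: 0.0
```

>>> move_arm:
  targets:
    - [0,0,-0.8,0,0,0,1]
    - [0,0,-1,0,0,0,1]
    - [0,0,-1,0,0,0,1]
    - [0,0.8,-0.5,0,0,0,1]
    - [-0.8,0.8,0,0,0,0,1]
    - [-0.8,0.8,0,0,0,0,1]
    - [-0.8,0.8,0,0,0,0,1]
    - [-0.6,0.6,0,0,0,0,1]
    - [-0.3,0,0,0,0,0,1]
    - [0,0,0,0,0,0,1]
    - [0,0,0,0,0,0,1]

```text
clock: 13.68
ee_pos: [0.6933, 0.0576, 0.1604]
ee_rot: [-0.001, -3.141, 0.001]
wrist_force: [-0.5, -0.1, 0.2]
gripper_width: 0.0854
grip_force: 0.0
```

```bash
python3 - <<'E'
from h import *
print(pose()[0]); print(rim('wrist','',.08,.033,(.693,.0587),'w4.png'))
print(rim('top','',.058,.024,(.56,-.0935)))
E
```

```text
[0.69327238 0.05760909 0.16041842]
((np.float32(273.46503), np.float64(0.693), np.float64(0.05970000000000002)), np.float32(23.60701))
((np.float32(339.01242), np.float64(0.561), np.float64(-0.09249999999999999)), np.float32(41.465458))
```

View pics/w4.png

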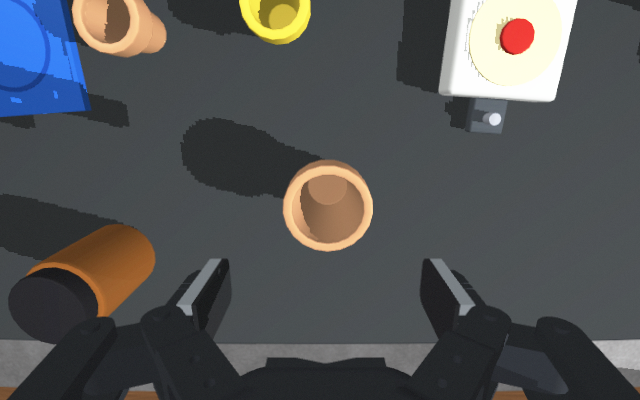

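The large pot's mouth is at (328,207), with the jar well to the left at (80,285). The small pot stands by the tray at (120,25).

>>> move_arm:
  targets:
    - [0,0.04,0.9,0,0,0,1]
    - [0,0,0.9,0,0,0,1]
    - [0,0,0.7,0,0,0,1]
    - [0,0,0.46,0,0,0,1]
    - [0,0,0,0,0,0,1]
    - [0,0,0,0,0,0,0.5]
    - [0,0,0,0,0,0,0.5]
    - [0,0,0,0,0,0,0.5]
    - [0,0,0,0,0,0,0.5]
    - [0,0,0,0,0,0,0.5]
    - [0,0,0,0,0,0,0.5]
  force: 45

```text
clock: 15.15
ee_pos: [0.6951, 0.0598, 0.0442]
ee_rot: [0.0, 3.138, 0.0]
wrist_force: [-0.2, -0.5, 6.5]
gripper_width: 0.0657
grip_force: 50.9
```

>>> move_arm:
  targets:
    - [0,0,-0.5,0,0,0,0.5]
    - [0,0,-1,0,0,0,0.5]
    - [0,0,-1,0,0,0,0.5]
    - [0.7,-0.3,0,0,0,0,0.5]
    - [0.9,-0.6,0,0,0,0,0.5]
    - [0.8,-0.9,0,0,0,0,0.5]
    - [0.5,-1,0,0,0,0,0.5]
    - [0.3,-1,0,0,0,0,0.5]
    - [0,-1,0,0,0,0,0.5]
    - [0,-1,0,0,0,0,0.5]
    - [0,-0.7,0,0,0,0,0.5]
    - [0,-0.43,0,0,0,0,0.5]

```text
clock: 16.65
ee_pos: [0.5654, -0.2189, 0.1431]
ee_rot: [0.003, 3.141, -0.001]
wrist_force: [-0.9, 0.1, -2.3]
gripper_width: 0.0655
grip_force: 51.0
```

>>> move_arm:
  targets:
    - [0,0,0,0,0,0,0.5]
    - [0,0,0,0,0,0,0.5]
    - [0,0,0,0,0,0,0.5]

```text
clock: 17.02
ee_pos: [0.5662, -0.2154, 0.142]
ee_rot: [0.004, -3.141, -0.001]
wrist_force: [0.1, 0.5, -1.7]
gripper_width: 0.0656
grip_force: 51.0
```

```bash
python3 - <<'E'
from h import *
print(pose()[0]); print(rim('top','',.08+pose()[0][2]-.0442,.033,(.566,-.2175)));snap('wrist','w5.png')
E
```

```text
[ 0.56623293 -0.21535181  0.14204152]
((np.float32(169.34781), np.float64(0.58), np.float64(-0.19749999999999995)), np.float32(40.74538))
```

View pics/w5.png

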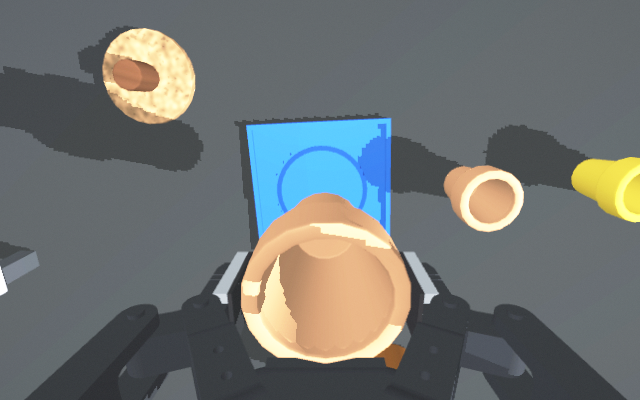

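The held pot is at (326,285), right behind the ring (centre about (322,190)) and over the tray's middle. The lid is at (150,77) and the small pot at (485,198).

>>> move_arm:
  targets:
    - [0,-0.05,0.8,0,0,0,0.5]
    - [0,0,0.8,0,0,0,0.5]
    - [0,0,0.4,0,0,0,0.5]
    - [0,0,0.2,0,0,0,0.5]
    - [0,0,0.15,0,0,0,0.5]
    - [0,0,0,0,0,0,0.5]
    - [0,0,0,0,0,0,0.5]

```text
clock: 18.0
ee_pos: [0.5662, -0.2193, 0.0488]
ee_rot: [-0.0, 3.141, -0.0]
wrist_force: [-0.1, 0.4, -2.9]
gripper_width: 0.0653
grip_force: 50.9
```

>>> move_arm:
  targets:
    - [0,0.03,0.03,0,0,0,0.5]
    - [0,0,0,0,0,0,0.5]
    - [0,0,0,0,0,0,0.5]
    - [0,0,0,0,0,0,1]
    - [0,0,0,0,0,0,1]
    - [0,0,0,0,0,0,1]
    - [0,0,0,0,0,0,1]

```text
clock: 18.88
ee_pos: [0.5657, -0.2179, 0.0468]
ee_rot: [0.001, -3.141, -0.0]
wrist_force: [-0.7, 0.1, 0.7]
gripper_width: 0.0853
grip_force: 0.0
```

>>> move_arm:
  targets:
    - [0,0,-0.5,0,0,0,1]
    - [0,0,-1,0,0,0,1]
    - [0,0,-1,0,0,0,1]
    - [0,0,-0.5,0,0,0,1]
    - [0.8,-1,0,0,0,0,1]
    - [0.8,-1,0,0,0,0,1]
    - [0.8,-1,0,0,0,0,1]
    - [0.2,-0.4,0,0,0,0,1]
    - [0,0,0,0,0,0,1]
    - [0,0,0,0,0,0,1]
    - [0,0,0,0,0,0,1]

```text
clock: 20.25
ee_pos: [0.4632, -0.3523, 0.1668]
ee_rot: [0.005, -3.142, -0.001]
wrist_force: [-0.2, -0.1, 0.3]
gripper_width: 0.0853
grip_force: 0.0
```

```bash
python3 - <<'E'
from h import *
print(pose()[0])
print(rim('wrist','',.013,.036,(.472,-.356),'w6.png'),rim('wrist','',.041,.011,(.472,-.356)))
for n in('top','wrist'):print(n,rim(n,'',.0845,.033,(.566,-.2175)))
E
```

```text
[ 0.4632126  -0.35225088  0.16679774]
((np.float32(425.95587), np.float64(0.471), np.float64(-0.357)), np.float32(40.9541)) ((np.float32(234.81943), np.float64(0.471), np.float64(-0.357)), np.float32(40.90687))
top ((np.float32(354.37598), np.float64(0.564), np.float64(-0.21749999999999997)), np.float32(41.912033))
wrist ((np.float32(144.0441), np.float64(0.564), np.float64(-0.22049999999999997)), np.float32(41.069935))
```

View pics/w6.png

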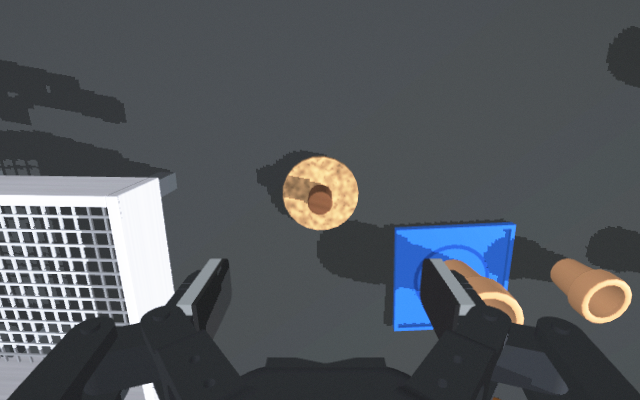

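The lid stands upright with its knob at (319,198). The large pot is in the tray at (490,300), and the small pot is at (595,295).

>>> move_arm:
  targets:
    - [-0.2,-0.12,0.7,0,0,0,1]
    - [0,0,1,0,0,0,0.6]
    - [0,0,1,0,0,0,0.6]
    - [0,0,0.6,0,0,0,0.6]
    - [0,0,0.4,0,0,0,0.6]
    - [0,0,0,0,0,0,0.6]
    - [0,0,0,0,0,0,0.6]

```text
clock: 21.32
ee_pos: [0.4705, -0.3594, 0.02]
ee_rot: [-0.0, 3.14, -0.002]
wrist_force: [-0.3, -0.1, 0.0]
gripper_width: 0.0511
grip_force: 0.0
```

>>> move_arm:
  targets:
    - [0,0,0,0,0,0,0]
    - [0,0,0,0,0,0,0]
    - [0,0,0,0,0,0,0]
    - [0,0,0,0,0,0,0]
    - [0,0,0,0,0,0,0]
    - [0,0,0,0,0,0,0]
    - [0,0,0,0,0,0,0]
    - [0,0,0,0,0,0,0]
  force: 30

```text
clock: 22.32
ee_pos: [0.4703, -0.3591, 0.0199]
ee_rot: [-0.0, 3.14, -0.001]
wrist_force: [-1.6, 1.4, 6.2]
gripper_width: 0.0209
grip_force: 29.2
```

>>> move_arm:
  targets:
    - [0,0,-0.5,0,0,0,0]
    - [0,0,-1,0,0,0,0]
    - [0,0,-1,0,0,0,0]
    - [0,0,-0.5,0,0,0,0]
    - [-0.5,0.8,0,0,0,0,0]
    - [-0.6,0.9,0,0,0,0,0]
    - [-0.6,0.9,0,0,0,0,0]
    - [-0.4,0.6,0,0,0,0,0]
    - [-0.24,0.33,0,0,0,0,0]
    - [0,0,0,0,0,0,0]
    - [0,0,0,0,0,0,0]
    - [0,0,0,0,0,0,0]

```text
clock: 23.82
ee_pos: [0.5625, -0.2193, 0.1391]
ee_rot: [-0.004, -3.141, 0.001]
wrist_force: [0.2, -0.5, -0.4]
gripper_width: 0.0208
grip_force: 29.5
```

```bash
python3 - <<'E'
from h import *
p=pose()[0];print(p,pose()[2]['gripper_width'])
z=p[2]-.0199+.013
print(rim('top','',z+.028,.011,(.564,-.218)),rim('wrist','',z+0,.036,(.564,-.218),'w7.png'))
E
```

```text
[ 0.56247022 -0.21932152  0.13909109] 0.02076733986257574
((np.float32(255.50813), np.float64(0.582), np.float64(-0.19799999999999995)), np.float32(40.573704)) ((np.float32(181.76817), np.float64(0.564), np.float64(-0.21799999999999997)), np.float32(20.623941))
```

View pics/w7.png

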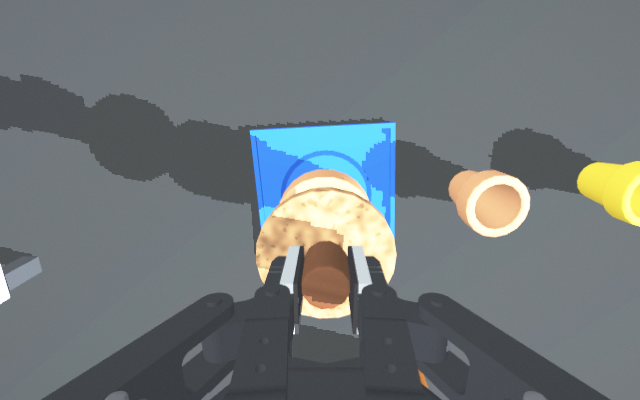

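The lid is held level at (326,250). The pot's rim shows behind it at (327,180), so the two are in line.

>>> move_arm:
  targets:
    - [-0.03,0.03,0.5,0,0,0,0]
    - [0,0,0.25,0,0,0,0]
    - [0,0,0.15,0,0,0,0]
    - [0,0,0.07,0,0,0,0]
    - [0,0,0,0,0,0,0]
    - [0,0,0,0,0,0,0]

```text
clock: 24.68
ee_pos: [0.5648, -0.2165, 0.1005]
ee_rot: [-0.0, 3.141, -0.0]
wrist_force: [0.0, -0.5, -0.6]
gripper_width: 0.0207
grip_force: 29.5
```

>>> move_arm:
  targets:
    - [0,-0.03,0.03,0,0,0,0]
    - [0,0,0,0,0,0,0]
    - [0,0,0,0,0,0,0.6]
    - [0,0,0,0,0,0,0.6]
    - [0,0,0,0,0,0,0.6]
    - [0,0,-0.5,0,0,0,0.6]
    - [0,0,-1,0,0,0,0.6]
    - [0,0,-1,0,0,0,0.6]
    - [0.8,0,-0.5,0,0,0,0.6]
    - [0.8,0,0,0,0,0,0.6]
    - [0,0,0,0,0,0,0.6]
    - [0,0,0,0,0,0,0.6]

```text
clock: 26.18
ee_pos: [0.5011, -0.2172, 0.219]
ee_rot: [-0.001, 3.141, 0.001]
wrist_force: [1.7, 0.0, -0.6]
gripper_width: 0.051
grip_force: 0.0
```

```bash
python3 - <<'E'
from h import *
p=pose()[0];print(p,pose()[2]['joint_vel'].round(2))
print('disc',rim('wrist','',.0925,.036,(.564,-.218),'w8.png'),'knob',rim('wrist','',.1205,.011,(.564,-.218)))
for n,z,r,g in(('small',.058,.024,(.56,-.0935)),('tin',.075,.027,(.458,.208))): print(n,rim('top','',z,r,g)[0])
E
```

```text
[ 0.50109449 -0.21716844  0.21901493] [-0.    0.02 -0.01 -0.01 -0.   -0.   -0.  ]
disc ((np.float32(283.14304), np.float64(0.566), np.float64(-0.21699999999999997)), np.float32(22.684341)) knob ((np.float32(215.31169), np.float64(0.564), np.float64(-0.21699999999999997)), np.float32(22.62642))
small (np.float32(350.6322), np.float64(0.561), np.float64(-0.09249999999999999))
tin (np.float32(244.40128), np.float64(0.46), np.float64(0.20700000000000002))
```

View pics/w8.png

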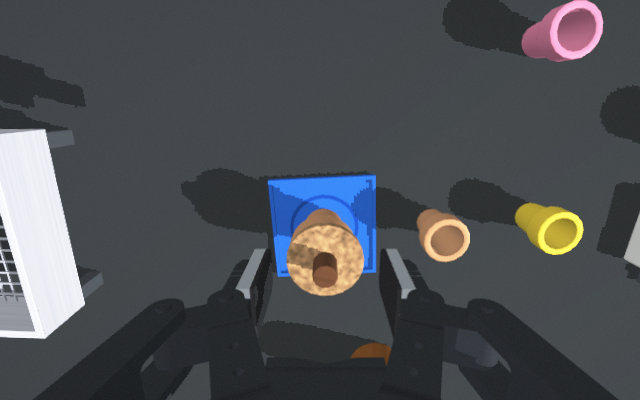

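The lid sits level on the pot at (325,262), in the middle of the tray. The small pot stands at (443,238), and every measured position is within tolerance.

```bash
python3 -c "
from workcell import ctrl
print(ctrl.hand_in())"
```

```text
the job is handed in; nothing more can be done
None
```

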